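Hook the blue shelf onto the slotted upright

TASK

On the left-hand bench, hang the blue hook-on shelf on the grey slotted upright: press its two steel hook tabs into the top pair of slots, then lower it until the hooks have dropped fully home behind the sheet and the shelf hangs by itself. Leave the yellow shelf standing where it is. A saw hangs by the post in front of the bench: a hand that leans some 40 degrees forward, fingers towards the hooks and wrist behind them, keeps the arm to the left of it.

Things in the scene. Friction and masses are not known exactly. Their poses are not given: they have to be found in the camera images.
- blue_shelf: the shelf to hang: blue metal tray 100 (x) x 80 (y) mm with a 12 mm rim, standing on the left bench (top at z = -5 mm), 0.2 kg. Origin: centre of its underside, z up. Grip web along x over the tray's middle: 12 mm thick (y), x -38 to 46 mm, top 52 mm, tray floor 5 mm above the underside. Back plate at +x: 80 mm wide, 75 mm high, outer face at x = 50 mm, with two steel hook tabs pointing to +x
- blue_hooks (a point): point on the blue shelf, 50 mm in +x and 63 mm above its origin, axes as the shelf's: on the back plate's outer face, midway between the hook tabs, level with their undersides. Tabs at y = -25 and 25 mm, 12 mm wide, 6 mm thick, reaching 17 mm out of the face, ending in lips turned down 16 mm below this point; gap between face and lip 11 mm
- top_slots (a point): point on the front face of the grey upright (fixed sheet 120 wide, 220 high, 6 mm thick), midway between the two top slots, level with their lower edges, 158 mm above the bench. x goes into the sheet, z up. Slots centred at y = -25 and 25 mm, 34 wide, 44 high; two more rows 64 and 128 mm lower. Hung home, blue_hooks lies here, x axes alike, play 11 mm sideways, 5 mm frontwards
- yellow_shelf: a shelf exactly like the blue one in shape and size but painted yellow; to be left alone. Origin: centre of its underside. (Not listed: the solid saw frame hanging in front of the bench, about x 0.21 to 0.25, y 0.05 to 0.22, z 0.33 to 0.74 m in the world, with a post and motor to its right; keep forearm and elbow to the left of it)

How it is judged:
At the end, for the whole second after the job is handed in: The blue shelf hangs at rest by both hooks in the top pair of slots: blue_hooks within 16 mm sideways and 8 mm in height of top_slots, 10 mm in front to 6 mm behind the sheet's front face; shelf upright within 0.2 rad and in line with the upright within 0.25 rad (x of blue_hooks in the frame of top_slots between -0.01 and 0.006 m and y of blue_hooks in the frame of top_slots between -0.016 and 0.016 m and z of blue_hooks in the frame of top_slots between -0.008 and 0.008 m and angle between blue_shelf's own z axis and vertical below 0.2 rad and angle between the x axis of blue_shelf and the x axis of top_slots, either way round below 0.25 rad and linear speed of blue_shelf below 0.02 m/s); the robot touches nothing.
It fails at once if the yellow shelf is shifted by more than 30 mm from where it stood (distance of yellow_shelf from where it was at the start of the episode above 0.03 m).
It also fails if it takes over 35 s, if anything falls off the work surface, if the arm or the gripper's body presses on something with over 40 N, if the wrist force passes 120 N, or if a joint passes its speed limit or range.

ROBOT

A 6-joint arm with a two-finger parallel gripper is mounted at the origin on a cart in front of the work surface, level with it; the furniture and walls round the work are solid. World frame = base frame: x ahead of the robot, y to its left, z up, the work surface at z = 0. Lengths are in m, angles in rad, forces in N, time in s.
With the tool pointing down it reaches from about 0.325 to 1 m from the base axis. Payload 5.1 kg.
Tool frame: the origin (TCP) lies on the centre line of the jaws, within the pads' length; the fingertips stand 17 mm ahead of it and the grasp point (between the pads) lies 2 mm behind it; z points along the fingers, y is the line along which they close (so a half turn about z gives the same grasp; the last joint's range is limited). The gripper opens to 85 mm and grips with 20 to 120 N. Pads are 22 mm wide; open, the fingers measure 114 mm over their backs; the gripper's body (76 mm by 85 mm) begins 54 mm behind the grasp point. The pads swing forward as they close: fully open they stand 13 mm farther back than shut.
Start: joints at [1.177, 0.124, 1.65, -0, 1.367, -0.083], TCP at [0.199, 0.619, 0.248] pointing down, gripper open.
Joint ranges: [-2.61, 2.61], [-1.02, 2.33], [0.03, 2.71], [-1.35, 4.49], [0.32, 2.68], [-2.91, 2.91]. Speed limits (rad/s): [2.57, 2.57, 3.14, 3.14, 3.14, 3.14].

INTERFACE

Orientations are given as a unit quaternion [w, x, y, z].
In Python, from workcell import manip gives the robot as it stands. Calls block until the motion is done:
- manip.goto(position, orientation): joint-space move of the TCP to a pose.
- manip.move_straight(position, rotation=None, rate=0.15, threshold=None): straight line of the TCP; rotation=None keeps the orientation; rate is the mean speed in m/s. With threshold (N) it stops when the force on the tool has changed by that much, and returns True; else False.
- manip.move_j(angles): joint-space move.
- manip.open_gripper() and manip.close(grasp_force=None): open the fingers fully, or close them until they stop; grasp_force is the grip in N (None keeps the last).
- manip.wait(seconds).
- manip.solve_ik(position, orientation): joint angles nearest the present ones, or None.
- manip.state(): the state.
- manip.capture(name): name is "scene" or "top" or "wrist"; returns a dict with "pixels" (420x560x3 uint8, red, green, blue), "z_map" (420x560 float32, m along the optical axis (not along the pixel's ray), 0 where there is no reading), "K" (3x3 intrinsics, pixels), "extrinsics" (4x4, takes a point from camera to world coordinates). Camera axes: x right, y down, z forward; pixel columns grow to the right and rows downward; lengths in m; the calibration is good to about 2 mm. A picture is of the moment at which its call begins.
A pose or a line that the arm cannot do raises manip.MotionError and nothing moves.
- manip.finish_job(): hands the job in; it is judged then, once.
The state is a dict: "t": time; "joints": joint angles; "qvel": joint speeds; "effort": joint torques, N m; "ee_pos": TCP position; "tcp_rot": TCP orientation; "ft_force": force on the tool from outside, world axes, zero at the start; "wrist_torque": the same for the moment, N m; "width": finger opening in m; "grasp_force": force on a finger pad.
Only numpy, scipy, OpenCV 4.12 (cv2) and the standard library are available. Lean on these libraries where they do the work, as an engineer would, in place of code of your own. Each camera call takes 0.05 s, during which the arm holds its last target. There are 200 camera calls.

## Working session

There is one attempt and no reset: what is moved stays moved. The work goes in short steps, each a Python script; the robot and the scene stay as the last script left them, time stands still between calls to the robot, and variables do not carry over. Pictures are saved under pics/ and viewed, at most 10 in all, crops included, and the job is handed in when it is done.

```bash
mkdir -p pics; cat > h.py <<'E'
from workcell import manip
import numpy as np, cv2
from scipy.spatial.transform import Rotation as R
def cap(n):
    c=manip.capture(n); z=c["z_map"]; K=c["K"]; v,u=np.mgrid[:z.shape[0],:z.shape[1]]
    P=np.stack([(u-K[0,2])/K[0,0]*z,(v-K[1,2])/K[1,1]*z,z],-1)@c["extrinsics"][:3,:3].T+c["extrinsics"][:3,3]
    P[z==0]=np.nan
    return c,P
def save(c,f): cv2.imwrite(f,c["pixels"][:,:,::-1])
def quat(M): 
    q=R.from_matrix(M).as_quat(); return [q[3],q[0],q[1],q[2]]
E
python3 - <<'E'
from h import *
ims=[]
for n in ["scene","top"]:
    c,P=cap(n); np.savez(n,P=P,px=c["pixels"]); ims.append(c["pixels"][:,:,::-1])
    print(n,c["extrinsics"].round(3).tolist())
    hsv=cv2.cvtColor(c["pixels"],cv2.COLOR_RGB2HSV)
    for nm,lo,hi in [("blue",95,125),("yel",20,35)]:
        m=(hsv[...,0]>lo)&(hsv[...,0]<hi)&(hsv[...,1]>120)&(hsv[...,2]>60)&~np.isnan(P[...,0])
        q=P[m]; print(nm,m.sum(), np.percentile(q,[1,50,99],axis=0).round(3).tolist() if m.sum() else "", np.argwhere(m).mean(0) if m.sum() else "")
for i,m in enumerate(ims): cv2.imwrite(f"pics/a{i}.png",m)
print(manip.state())
E
```

```text
scene [[0.279, 0.743, -0.609, 0.995], [0.96, -0.216, 0.176, 0.307], [-0.001, -0.633, -0.774, 0.776], [0.0, 0.0, 0.0, 1.0]]
blue 895 [[0.338, 0.471, -0.001], [0.392, 0.528, 0.012], [0.458, 0.578, 0.052]] [196.14413408 307.77094972]
yel 1679 [[0.353, 0.334, -0.002], [0.432, 0.388, 0.018], [0.472, 0.428, 0.072]] [221.06551519 239.64562239]
top [[-0.01, -0.988, 0.156, 0.334], [-0.999, 0.005, -0.035, 0.458], [0.034, -0.156, -0.987, 0.938], [0.0, 0.0, 0.0, 1.0]]
blue 2476 [[0.337, 0.462, -0.004], [0.392, 0.517, 0.001], [0.447, 0.572, 0.071]] [253.31260097 229.60621971]
yel 2634 [[0.35, 0.333, -0.005], [0.41, 0.387, 0.001], [0.465, 0.442, 0.071]] [243.21070615 301.01100987]
{'t': 0.1, 'joints': array([ 1.17742067e+00,  1.24492616e-01,  1.65155859e+00,  6.00930495e-06,
        1.36748111e+00, -8.25650667e-02]), 'qvel': array([-1.33416706e-05, -1.33881055e-03, -5.18156921e-03,  6.21708408e-04,
       -1.72440502e-03,  1.49526639e-03]), 'effort': array([-1.62432716e-04, -4.24934077e+01, -3.66650426e+01, -1.07136841e-04,
        3.91479407e-03,  5.47127144e-06]), 'ee_pos': array([0.19859364, 0.6183706 , 0.24712927]), 'tcp_rot': array([-2.31478821e-04,  1.54781051e-01,  9.87948321e-01, -9.41808744e-04]), 'ft_force': array([-0.73006102,  0.30112019, -0.21789597]), 'wrist_torque': array([-0.00488975, -0.01367199,  0.00766351]), 'grasp_force': 0.0, 'width': 0.08529182347230752}
```

View pics/a0.png

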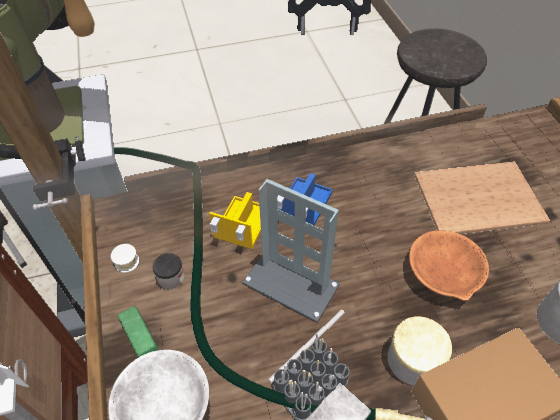

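View pics/a1.png

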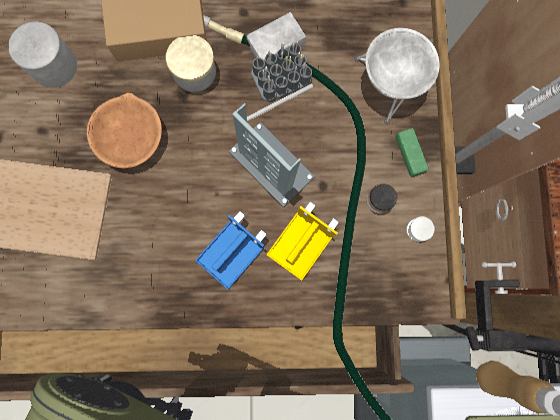

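The scene view shows yellow at about (240,221), blue at (308,196) and the upright at (300,240). In the top view blue is at (230,253) with its hooks at (238,218) and (265,237), and the upright is at (272,155). Next I fit their poses.

```bash
python3 - <<'E'
import numpy as np, cv2
for n in ["top","scene"]:
    d=np.load(n+".npz"); P=d["P"]; hsv=cv2.cvtColor(d["px"],cv2.COLOR_RGB2HSV)
    for nm,lo,hi in [("blue",95,125),("yel",20,35)]:
        m=((hsv[...,0]>lo)&(hsv[...,0]<hi)&(hsv[...,1]>120)&(hsv[...,2]>40)).astype(np.uint8)
        k,l,s,c=cv2.connectedComponentsWithStats(m); m=l==1+s[1:,4].argmax()
        q=P[m]; q=q[~np.isnan(q[:,0])&(q[:,2]>-.03)]
        r=cv2.minAreaRect((q[:,:2]*1000).astype(np.float32)); print(n,nm,r)
        w=q[(q[:,2]>.043)&(q[:,2]<.05)]; 
        w=q[(q[:,2]>.058)]; 
        if len(w)>5: print(" plate",len(w),cv2.minAreaRect((w[:,:2]*1000).astype(np.float32)), w[:,2].max())
    x,y,z=np.moveaxis(P,-1,0)
    m=(hsv[...,1]<70)&(x>.4)&(x<.62)&(y>.33)&(y<.6)&(z>.03)&(z<.25)
    k,l,s,c=cv2.connectedComponentsWithStats(m.astype(np.uint8)); 
    for i in range(1,k):
        if s[i,4]<150: continue
        q=P[l==i]; print(n,"grey",s[i],np.percentile(q,[1,50,99],axis=0).round(3).tolist())
        hi=q[q[:,2]>q[:,2].max()-.012]; print("  top",cv2.minAreaRect((hi[:,:2]*1000).astype(np.float32)),q[:,2].max())
        # RANSAC vertical plane
        rng=np.random.default_rng(0);best=0
        for _ in range(500):
            a,b=q[rng.integers(len(q),size=2),:2]; t=b-a
            if np.linalg.norm(t)<.04: continue
            nn=np.array([-t[1],t[0]])/np.linalg.norm(t); inl=abs((q[:,:2]-a)@nn)<.0025
            if inl.sum()>best: best=inl.sum(); bi=inl
        g=q[bi]; vx,vy,x0,y0=cv2.fitLine(g[:,:2].astype(np.float32),cv2.DIST_HUBER,0,.001,.001).ravel()
        t=g[:,:2]@[vx,vy]; print("  plane",best,vx,vy,x0,y0,"ext",np.percentile(t,[.5,99.5]),"z",np.percentile(g[:,2],[.5,99.5]),"n.p",-vy*x0+vx*y0)
E
```

```text
top blue ((391.53790283203125, 518.45751953125), (79.82653045654297, 100.57781219482422), 48.88960647583008)
 plate 95 ((427.6739196777344, 486.408447265625), (78.48876953125, 3.841228485107422), 48.589473724365234) 0.07446421227976929
top yel ((409.9029846191406, 384.89398193359375), (84.79856872558594, 111.10904693603516), 53.462547302246094)
 plate 130 ((445.7088623046875, 361.3069763183594), (78.43614196777344, 5.880720138549805), 54.680355072021484) 0.07395977705306955
top grey [ 233  103   68   90 1861] [[0.501, 0.403, 0.035], [0.541, 0.458, 0.154], [0.601, 0.501, 0.217]]
  top ((551.7120361328125, 451.291015625), (120.32062530517578, 25.54458999633789), 43.80918884277344) 0.21887845221930025
  plane 1343 0.72205114 0.6918397 0.53806305 0.45466188 ext [0.65071147 0.77015193] z [0.03233754 0.21741311] n.p -0.043964267
scene blue ((384.03363037109375, 532.8781127929688), (79.72994995117188, 71.59476470947266), 51.49763107299805)
scene yel ((428.0439758300781, 371.9429931640625), (98.90677642822266, 166.65927124023438), 78.60009002685547)
 plate 217 ((465.02301025390625, 376.5357666015625), (119.58027648925781, 23.818927764892578), 37.946014404296875) 0.1752988428247757
scene grey [ 258  179   81  110 4142] [[0.429, 0.405, 0.034], [0.547, 0.458, 0.145], [0.605, 0.503, 0.217]]
  top ((553.78173828125, 453.859375), (120.69142150878906, 26.497764587402344), 43.20466995239258) 0.21882088325027738
  plane 2823 0.72214 0.69174695 0.54112905 0.45098823 ext [0.65647206 0.77409312] z [0.03243264 0.21781349] n.p -0.04864773
```

```bash
cat >> h.py <<'E'
def ori(yaw,lean=np.radians(40),flip=1):
    d=np.array([np.cos(yaw),np.sin(yaw),0]); z=np.sin(lean)*d-np.cos(lean)*np.array([0,0,1.])
    y=flip*np.array([-d[1],d[0],0]); return np.column_stack([np.cross(y,z),y,z])
BY=np.radians(-41.3); BC=np.array([.3915,.5185,-.005])
UY=np.radians(-46.2); U=np.array([.545,.462,.153])
G=np.array([.012,0,.037])   # grasp point in shelf frame
def Rz(a): return R.from_euler('z',a).as_matrix()
def tcp(p,yaw,flip):   # p: shelf origin
    M=ori(yaw,flip=flip); return p+Rz(yaw)@G+.002*M[:,2], M
def shelf(hook,yaw): return hook-Rz(yaw)@[.05,0,.063]
E
python3 - <<'E'
from h import *
for f in (1,-1):
    p,M=tcp(BC,BY,f)
    for nm,pp,MM in [("pre",p-.1*M[:,2],M),("grasp",p,M),("lift",p+[0,0,.13],M)]+[(n,)+tcp(shelf(U+Rz(UY)@o,UY),UY,f) for n,o in [("front",[-.04,0,.027]),("in",[-.002,0,.027]),("home",[-.002,0,0])]]:
        q=manip.solve_ik(pp,quat(MM)); print(f,nm,pp.round(3),None if q is None else np.round(q,2))
E
```

```text
1 pre [0.353 0.552 0.107] [ 1.16  0.41  1.66 -0.67  1.37  0.55]
1 grasp [0.401 0.51  0.03 ] [ 1.07  0.48  1.73 -0.73  1.22  0.58]
1 lift [0.401 0.51  0.16 ] [ 1.07  0.31  1.69 -0.69  1.38  0.45]
1 front [0.492 0.517 0.152] [ 0.96  0.44  1.54 -0.7   1.38  0.41]
1 in [0.518 0.49  0.152] [ 0.91  0.42  1.56 -0.71  1.35  0.38]
1 home [0.518 0.49  0.125] [ 0.91  0.45  1.57 -0.72  1.32  0.41]
-1 pre [0.353 0.552 0.107] [ 1.16  0.41  1.66 -0.67  1.37 -2.59]
-1 grasp [0.401 0.51  0.03 ] [ 1.07  0.48  1.73 -0.73  1.22 -2.56]
-1 lift [0.401 0.51  0.16 ] [ 1.07  0.31  1.69 -0.69  1.38 -2.7 ]
-1 front [0.492 0.517 0.152] [ 0.96  0.44  1.54 -0.7   1.38 -2.73]
-1 in [0.518 0.49  0.152] [ 0.91  0.42  1.56 -0.71  1.35 -2.76]
-1 home [0.518 0.49  0.125] [ 0.91  0.45  1.57 -0.72  1.32 -2.73]
```

```bash
python3 - <<'E'
import h
from h import *
for L in (40,46,52):
  for gx in (.012,-.005):
    M=ori(UY,np.radians(L)); Rg=np.array([gx,0,.037])
    for o in ([-.002,0,.03],[-.002,0,0]):
        p=shelf(U+Rz(UY)@o,UY)+Rz(UY)@Rg+.002*M[:,2]; q=manip.solve_ik(p,quat(M)); print(L,gx,None if q is None else np.round(q,2))
d=np.load("top.npz")["P"]; 
for n in ("top","scene"):
    P=np.load(n+".npz")["P"].reshape(-1,3); m=(P[:,2]>.3)&(P[:,0]>.1)&(P[:,0]<.4)&(P[:,1]>-.05)&(P[:,1]<.45); print(n,m.sum(),P[m].min(0) if m.any() else "",P[m].max(0) if m.any() else "")
E
```

```text
40 0.012 [ 0.91  0.42  1.56 -0.71  1.35  0.38]
40 0.012 [ 0.91  0.45  1.57 -0.72  1.32  0.41]
40 -0.005 [ 0.94  0.43  1.55 -0.7   1.37  0.39]
40 -0.005 [ 0.94  0.46  1.56 -0.71  1.33  0.42]
46 0.012 [ 0.94  0.45  1.56 -0.8   1.39  0.43]
46 0.012 [ 0.94  0.48  1.57 -0.81  1.36  0.46]
46 -0.005 [ 0.96  0.45  1.55 -0.8   1.41  0.44]
46 -0.005 [ 0.96  0.49  1.56 -0.8   1.38  0.48]
52 0.012 [ 0.96  0.48  1.55 -0.89  1.44  0.48]
52 0.012 [ 0.96  0.51  1.56 -0.9   1.41  0.52]
52 -0.005 [ 0.99  0.49  1.54 -0.89  1.45  0.49]
52 -0.005 [ 0.99  0.52  1.55 -0.89  1.43  0.52]
top 2827 [0.21226624 0.09057514 0.30003322] [0.31717384 0.21814517 0.49561533]
scene 1830 [0.22626388 0.06818512 0.30000818] [0.32234377 0.22076056 0.39828209]
```

```bash
sed -i 's/np.radians(40)/np.radians(50)/; s/G=np.array(\[.012/G=np.array([.0/' h.py; python3 - <<'E'
from h import *
p,M=tcp(BC,BY,1); q=quat(M)
manip.goto(p-.1*M[:,2],q)
s=manip.state(); print(s["t"],s["ft_force"])
print(manip.move_straight(p,threshold=8,rate=.1)); print(manip.state()["ee_pos"]-p)
manip.close(60); s=manip.state(); print(s["width"],s["grasp_force"],s["ft_force"])
c,_=cap("wrist"); save(c,"pics/w.png"); c,_=cap("top"); save(c,"pics/t.png")
cv2.imwrite("pics/wt.png",np.hstack([cv2.imread("pics/w.png"),cv2.resize(cv2.imread("pics/t.png")[150:340,160:400],None,fx=2,fy=2.2)[:420]])[:, :]) if 0 else None
print(manip.state()["t"])
E
```

```text
0.95 [ 0.09275845  0.18277706 -0.13347493]
False
[4.56265858e-06 7.32740327e-04 5.87819382e-04]
0.011420482571742115 58.8486385345459 [-1.03200446  0.0615453  -0.06967459]
2.8667
```

View pics/w.png

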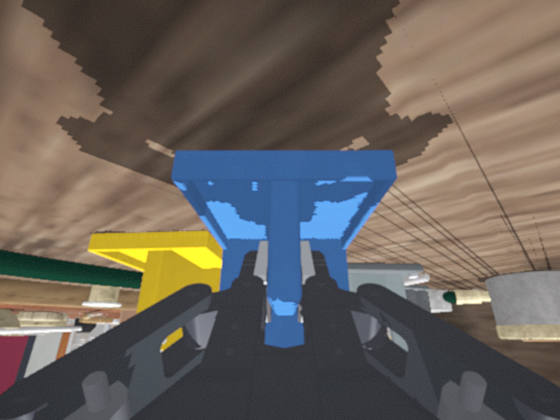

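The wrist view shows the web held between the pads at about (285,270), with yellow clear on the left. Next I lift, move in front of the slots and check.

```bash
python3 - <<'E'
from h import *
p,M=tcp(BC,BY,1)
manip.move_straight(p+[0,0,.12],rate=.15)
f,M2=tcp(shelf(U+Rz(UY)@[-.045,0,.027],UY),UY,1)
manip.move_straight(f,rotation=quat(M2),rate=.1)
s=manip.state(); print(s["t"],s["ee_pos"]-f,s["ft_force"],s["width"],s["joints"].round(2))
ims=[]
for n in ["scene","top"]:
    c,P=cap(n); ims.append(c["pixels"][:,:,::-1]); np.savez(n+"2",P=P,px=c["pixels"])
    hsv=cv2.cvtColor(c["pixels"],cv2.COLOR_RGB2HSV)
    m=((hsv[...,0]>95)&(hsv[...,0]<125)&(hsv[...,1]>120)&(hsv[...,2]>40))
    q=P[m]; q=q[~np.isnan(q[:,0])]
    q=q[np.linalg.norm(q-np.array([.49,.50,.16]),axis=1)<.15]
    hi=q[q[:,2]>q[:,2].max()-.012]; print(n,len(hi),cv2.minAreaRect((hi[:,:2]*1000).astype(np.float32)),q[:,2].max())
e=shelf(U+Rz(UY)@[-.045,0,.027],UY)+Rz(UY)@[.048,0,.075]; print("expected plate",e)
cv2.imwrite("pics/b.png",np.hstack([cv2.resize(ims[0][120:330,180:380],(400,420)),cv2.resize(ims[1][80:290,160:360],(400,420))]))
E
```

```text
4.85 [-5.03255498e-04 -4.77694872e-05 -2.74693649e-04] [-0.44911469 -0.06721524 -2.53098752] 0.01137653248413596 [ 1.03  0.5   1.51 -0.84  1.48  0.5 ]
scene 219 ((514.9230346679688, 496.997802734375), (78.98898315429688, 6.797388076782227), 43.80070114135742) 0.19512255635374576
top 11 ((450.7935791015625, 548.3103637695312), (6.820554733276367, 15.910930633544922), 5.9977827072143555) 0.20720269629744537
expected plate [0.51246927 0.49592273 0.192     ]
```

View pics/b.png

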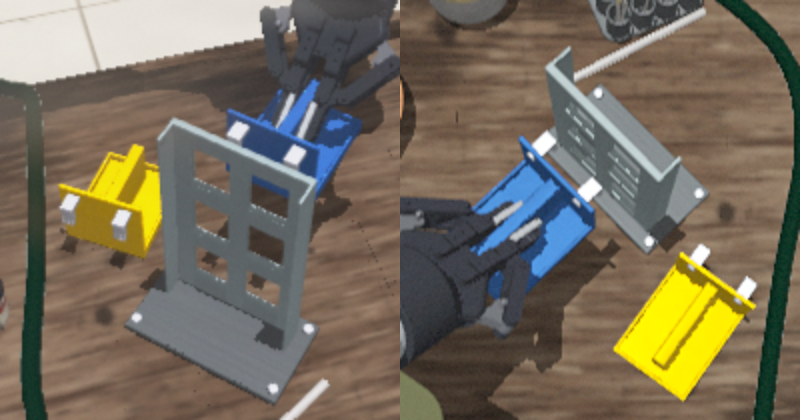

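The left half shows the hook tabs at (237,130) and (293,155) facing the top slots. The right half shows the plate parallel to the sheet. Yaw, lateral offset and height all agree to 1–3 mm, so I insert and lower.

```bash
python3 - <<'E'
from h import *
g=lambda o: tcp(shelf(U+Rz(UY)@o,UY),UY,1)[0]
def rep(t,r):
    s=manip.state(); print(t,r,"t",s["t"],"off",(Rz(UY).T@(s["ee_pos"]-g([0,0,0]))).round(4),s["ft_force"].round(1))
r=manip.move_straight(g([-.002,0,.027]),rate=.04,threshold=10); rep("in",r)
if not r:
    r=manip.move_straight(g([-.002,0,-.003]),rate=.03,threshold=8); rep("down",r)
ims=[]
for n in ["scene","top"]:
    c,P=cap(n); ims.append(c["pixels"][:,:,::-1])
cv2.imwrite("pics/c.png",np.hstack([cv2.resize(ims[0][120:330,180:380],(400,420)),cv2.resize(ims[1][80:290,160:360],(400,420))]))
E
```

```text
in False t 6.175 off [-0.0023  0.      0.027 ] [-0.1  0.1 -2.1]
down True t 7.0583 off [-0.0017 -0.0002 -0.0003] [-1.1  0.5  4.4]
```

View pics/c.png

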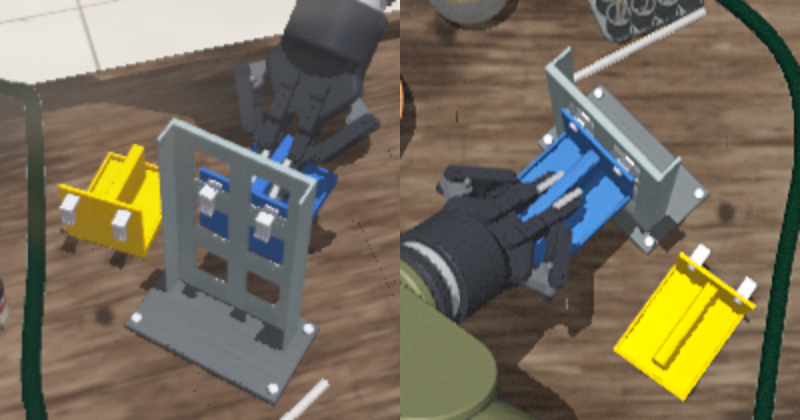

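Both hooks, at (208,200) and (265,225), sit behind the sheet on the slots' lower edges, and contact came at a height offset of about 0. I release and retreat.

```bash
python3 - <<'E'
from h import *
manip.open_gripper()
M=ori(UY); s=manip.state(); print(s["ft_force"],s["width"])
print(manip.move_straight(s["ee_pos"]-.14*M[:,2],rate=.1,threshold=10)); manip.wait(.5)
ims=[]
for n in ["scene","top"]:
    c,P=cap(n); ims.append(c["pixels"][:,:,::-1])
    hsv=cv2.cvtColor(c["pixels"],cv2.COLOR_RGB2HSV)
    m=((hsv[...,0]>95)&(hsv[...,0]<125)&(hsv[...,1]>120)&(hsv[...,2]>40))
    q=P[m]; q=q[np.linalg.norm(q-np.array([.50,.50,.13]),axis=1)<.12]
    hi=q[q[:,2]>q[:,2].max()-.012]; r=cv2.minAreaRect((hi[:,:2]*1000).astype(np.float32)); print(n,len(hi),r,q[:,2].max())
    print(Rz(UY).T@(np.array([*r[0],0])/1000-U)) 
cv2.imwrite("pics/d.png",np.hstack([cv2.resize(ims[0][120:330,180:380],(400,420)),cv2.resize(ims[1][80:290,160:360],(400,420))]))
s=manip.state();print(s["t"],s["ft_force"])
E
```

```text
[-0.40823477 -0.72746097 -0.03827439] 0.08572579754290802
False
scene 2 ((583.7915649414062, 496.019775390625), (18.965478897094727, 0.0), -120.77782440185547) 0.19374651324368197
[ 0.0022952   0.05154476 -0.153     ]
top 123 ((537.6221923828125, 466.1883544921875), (78.29006958007812, 4.0794196128845215), 43.76499557495117) 0.16769018857871731
[-0.00812949 -0.00242607 -0.153     ]
10.0167 [-0.19408211 -0.53467397  0.43769359]
```

View pics/d.png

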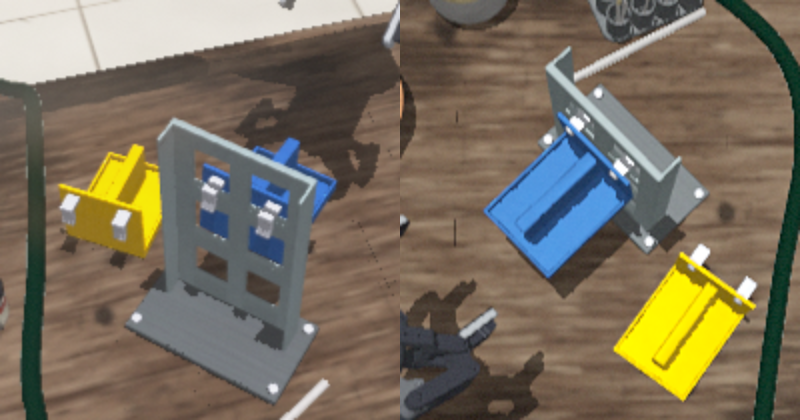

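The shelf hangs alone with both hooks in the top slots. The face is about 6 mm in front of the sheet, the height is home, and yellow has not moved.

```bash
python3 -c "
from h import *
print(manip.finish_job())"
```

```text
the job is handed in; nothing more can be done
None
```

I hung the blue shelf by both hooks in the top pair of slots, left the yellow shelf where it stood, backed the hand clear, and handed the job in after about 10 s of robot time; the hand-in call returned no verdict.

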